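# Swing the hasp shut and pin it

## Task

Lock the storage case: swing the steel hasp over from the lid until it lies fully down over its staple on the sloping front, then take the red-handled retaining pin out of the wooden block and drop it through the staple's loop until its shoulder rests on the staple. Let go of it, and leave the tape dispenser, pen and pencil where they are.

Things in the scene. Friction and masses are not known exactly. Their poses are not given: they have to be found in the camera images.
- case: Grey storage case with shut blue lid, fixed, 220 (x) x 176 (y) x 150 mm. Origin: centre of footprint on the table; z up, x to its back. Its front (-x side, facing the robot) is a plane leaning back 35 deg from vertical, foot at x = -110 mm, top edge at x = -9 mm, z = 150 mm.
- staple: Fixed steel loop on the sloping front. Origin: centre of its upper mouth. z: up along the slope; x: into the front, square to it; y: along the case's width. The pin goes in along -z. Opening 14 mm in y, 14 mm in x, from z = 0 to -20 mm; steel 4 to 5 mm thick all round it, outer width 24 mm; stands out to x = -12 mm. Shut hasp's outer face at x = +11 mm, hinge barrel 28 mm long, 7 mm dia.
- hasp_hinge (a point): Middle of the hasp's hinge axis, at the top front edge of the lid. The axis runs along the case's y. Axes as the case's.
- hasp (a joint): Steel hasp plate's angle, rad: 0 = shut flat on the sloping front, pointing down it; grows as it lifts away; starts 2.2 to 3.1 (2.53 = straight up, more leans over the lid). Friction 0.06 N m keeps it where left. Plate 4 mm thick centred on the axis, 100 mm long, 28 wide near the hinge, 44 from 22 mm out; slot 28 to 56 mm, plain plate 56 to 96 mm from the axis, red 8 mm rim at the end.
- hasp_end (a point): Middle of the red rim at the hasp's free end, 96 mm from the hinge axis. In its axes (those of the hasp plate) -z points from hinge to free end, and -x is the side that faces outward when shut.
- pin: Loose retaining pin, 113 mm, 0.12 kg. Origin: shaft tip; z to the handle. Shaft 10 mm dia. (tip tapered over 7 mm) z = 0 to 50; shoulder bar 10 (x) x 28 (y), z = 50 to 58; neck 10 mm dia. to 68; flat red handle 12 (x) x 40 (y), z = 68 to 113. Half a turn about z makes no difference. Starts upright in the block, shoulder on its top.
- pin_shoulder (a point): Centre of the underside of the pin's shoulder, 50 mm above its tip. Axes as the pin's.
- block: Fixed wooden parking block 60 x 60 x 56 mm with a 12 mm hole straight down through its middle, in which the pin stands. Origin: centre of its underside.
- tape_dispenser: Bystander: grey desk tape dispenser, 52 x 177 x 98 mm, origin under its centre. Leave alone.
- pen: Bystander: white and red pen, 145 mm long, lying on the table. Leave alone.
- pencil: Bystander: green pencil, 112 mm long, lying on the table. Leave alone.
Mind the look-alikes: they are no part of the job. Leave any green look-alike of the pin alone.

How it is judged:
By the outcome, as a careful person would: the job done as asked, in the order asked, and still so for the second after the job is handed in, with the robot touching nothing.
It also fails if it takes over 67 s, if anything falls off the work surface, if the arm or the gripper's body presses on something with over 40 N, if the wrist force passes 120 N, or if a joint passes its speed limit or range.

## Robot

A 6-joint arm with a two-finger parallel gripper is mounted at the origin on a cart in front of the work surface, level with it; the furniture and walls round the work are solid. World frame = base frame: x ahead of the robot, y to its left, z up, the work surface at z = 0. Lengths are in m, angles in degrees, forces in N, time in s.
With the tool pointing down it reaches from about 0.3 to 0.75 m from the base axis. Payload 8.5 kg.
Tool frame: the origin (TCP) lies between the finger pads; the fingertips stand 19 mm ahead of it and the grasp point (between the pads) is the TCP; z points along the fingers, y is the line along which they close (so a half turn about z gives the same grasp; the last joint's range is limited). The gripper opens to 85 mm and grips with 20 to 120 N. Pads are 22 mm wide; open, the fingers measure 114 mm over their backs; the gripper's body (76 mm by 85 mm) begins 54 mm behind the grasp point. The pads swing forward as they close: fully open they stand 13 mm farther back than shut.
Start: joints at [53.841, 21.807, 74.336, -0, 83.858, -12.336], TCP at [0.222, 0.503, 0.25] pointing down, gripper open.
Joint ranges: [-178.18, 178.18], [-50.72, 133.34], [12.68, 142.11], [-81.47, 261.47], [9.98, 163.14], [-165.26, 165.26]. Speed limits (degrees/s): [136.94, 136.94, 180, 180, 180, 180].

## Interface

Orientations are given as [roll, pitch, yaw] about the fixed x, y, z axes, in that order (R = Rz(yaw) Ry(pitch) Rx(roll)).
In Python, from rig import r gives the robot as it stands.
- The arm moves only by the shell command python3 -m crank 'ROWS' [OPENING] [FORCE]. ROWS is JSON, a list of rows, each a list of 4 numbers: the shift along the tool's x, y, z in cm, then the turn about the tool's z in degrees. In form: [[x, y, z, spin], ...]. A call has 1 to 20 rows; each row shifts and turns the commanded pose from where the row before left it, along the tool's axes as they then stand; what a row does not reach is not made up. A row lasts 1/12 s, in which the tool goes at most 41.7 mm and 7.16 degrees, less where a joint would pass 70% of its speed; a pose out of reach is approached as far as the arm can. A call is refused whole if a number of a shift passes 4.17 or a number of a turn 7.16, either way. A call with a gripper value outside its range is refused whole. OPENING is the finger opening in cm, from 0 to 8.54, set as the call begins (- or left out, the last holds). The fingers move at their own pace and stop on an object; FORCE is the grip in N (left out, the last holds). Time passes only in rows, so rows that do not move let the fingers close. It gives the time, the measured TCP pose, the force, the opening and the grip force at its end, in the units of the state.
- r.sense(): the state, without advancing time (a new reading comes with each control period).
- r.get_image(name): name is "scene" or "top" or "wrist"; returns the picture (420x560x3 uint8, red, green, blue); there is no depth.
- r.camera_model(name): a dict with "vertical_fov" (degrees; the focal length in pixels is half the picture's height over the tangent of half this angle, whatever the lens; pixels are square), "cx", "cy" (the principal point, pixels), "R" (3x3) and "t" (3): a world point X has camera coordinates R X + t. Camera axes: x right, y down, z forward; pixel columns grow to the right and rows downward; lengths in m; the calibration is good to about 2 mm. The wrist camera is an equidistant fisheye: a pixel r from the principal point sees the ray r / f radians off the axis. A picture is of the moment at which its call begins: read the wrist's pose just before it. camera_model takes no time and is no camera call; for the wrist camera it gives the pose at the moment of the call.
- r.hand_in(): hands the job in; it is judged then, once.
The state is a dict: "time_s": time; "joint_positions": joint angles; "joint_velocities": joint speeds; "joint_efforts": joint torques, N m; "tool_pos": TCP position; "tool_rot": TCP orientation; "contact_force": force on the tool from outside, world axes, zero at the start; "torque": the same for the moment, N m; "grip_width": opening from 0.0 (shut) to 1.0 (fully open); "finger_force": force on a finger pad.
Only numpy, scipy, OpenCV 4.12 (cv2) and the standard library are available. Lean on these libraries where they do the work, as an engineer would, in place of code of your own. Each camera call takes 0.05 s, during which the arm holds its last target. There are 200 camera calls.

## Working session

There is one attempt and no reset: what is moved stays moved. The work goes in short steps, Python scripts to look and compute and a shell command to move; the robot and the scene stay as the last step left them, time stands still between calls to the robot, and variables do not carry over. Pictures are saved under pics/ and viewed, at most 10 in all, crops included, and the job is handed in when it is done.

```bash
mkdir -p pics; ls; python3 - <<'E'
from rig import r
import cv2,numpy as np
for n in ["scene","top"]:
    im=r.get_image(n); cv2.imwrite(f"pics/{n}0.png",im[:,:,::-1])
    c=r.camera_model(n); print(n,{k:np.round(v,4).tolist() for k,v in c.items() if k!='name'})
E
```

```text
pics
scene {'vertical_fov': 53.579, 'cx': 281.2163, 'cy': 213.8546, 'R': [[0.7283, -0.685, -0.0177], [-0.4248, -0.4311, -0.796], [0.5377, 0.5873, -0.605]], 't': [-0.3254, 0.2909, 1.0305]}
top {'vertical_fov': 55.035, 'cx': 284.4968, 'cy': 204.7814, 'R': [[-0.0245, -0.9996, -0.0141], [-0.981, 0.0268, -0.1922], [0.1925, 0.0091, -0.9812]], 't': [0.0115, 0.4655, 0.9407]}
```

View pics/scene0.png

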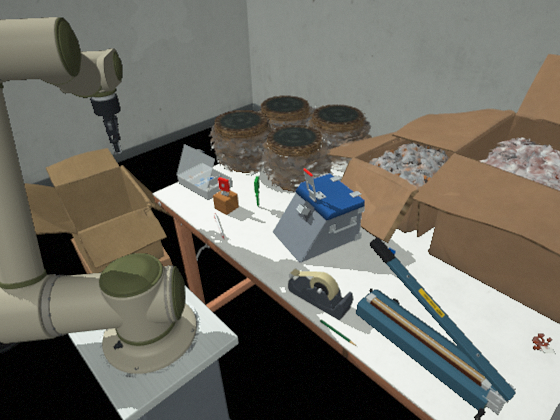

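View pics/top0.png

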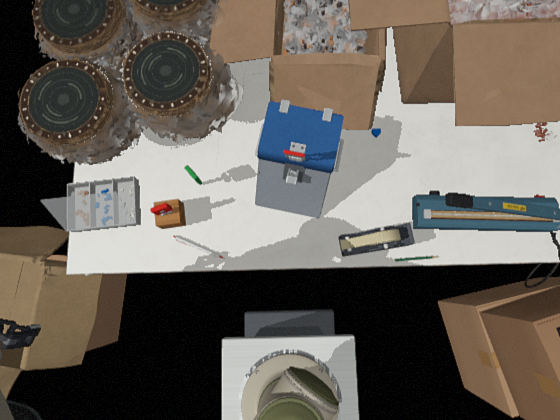

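Pin candidates: the red-handled one in the wooden block (scene 225,188; top 165,210), and a green one standing alone (scene 257,190; top 193,175). The red one in the block fits the description. I'll confirm it in an enlarged crop.

```bash
cat > h.py <<'E'
import numpy as np,cv2
from rig import r
from scipy.spatial.transform import Rotation as Ro
H,W=420,560
def f(c): return H/2/np.tan(np.radians(c['vertical_fov'])/2)
def proj(c,X,fish=False):
    p=np.atleast_2d(X)@np.array(c['R']).T+c['t']; 
    if fish:
        rr=np.hypot(p[:,0],p[:,1])+1e-12; th=np.arctan2(rr,p[:,2]); q=p[:,:2]*(th/rr)[:,None]*f(c)
    else: q=p[:,:2]/p[:,2:]*f(c)
    return q+[c['cx'],c['cy']]
def ray(c,uv,fish=False):
    d=(np.array(uv,float)-[c['cx'],c['cy']])/f(c)
    if fish:
        th=np.linalg.norm(d); v=np.r_[d/th*np.sin(th),np.cos(th)]
    else: v=np.r_[d,1]
    R=np.array(c['R']); return -R.T@np.array(c['t']), R.T@v/np.linalg.norm(v)
def onz(c,uv,z,fish=False):
    o,d=ray(c,uv,fish); return o+d*(z-o[2])/d[2]
def tri(rays):
    A=0;b=0
    for o,d in rays:
        P=np.eye(3)-np.outer(d,d); A=A+P; b=b+P@o
    return np.linalg.solve(A,b)
E
python3 - <<'E'
import cv2,numpy as np
a=cv2.imread('pics/scene0.png');b=cv2.imread('pics/top0.png')
A=cv2.resize(a[140:270,190:390],None,fx=4,fy=4,interpolation=cv2.INTER_CUBIC)
B=cv2.resize(b[90:225,240:360],(400,450),interpolation=cv2.INTER_CUBIC)
C=cv2.resize(b[160:240,145:245],(400,320),interpolation=cv2.INTER_CUBIC)
cv2.imwrite('pics/c1.png',A)
D=np.zeros((450,800,3),np.uint8);D[:,:400]=B;D[:320,400:]=C;cv2.imwrite('pics/c2.png',D)
E
```

```text
(no output)
```

View pics/c1.png

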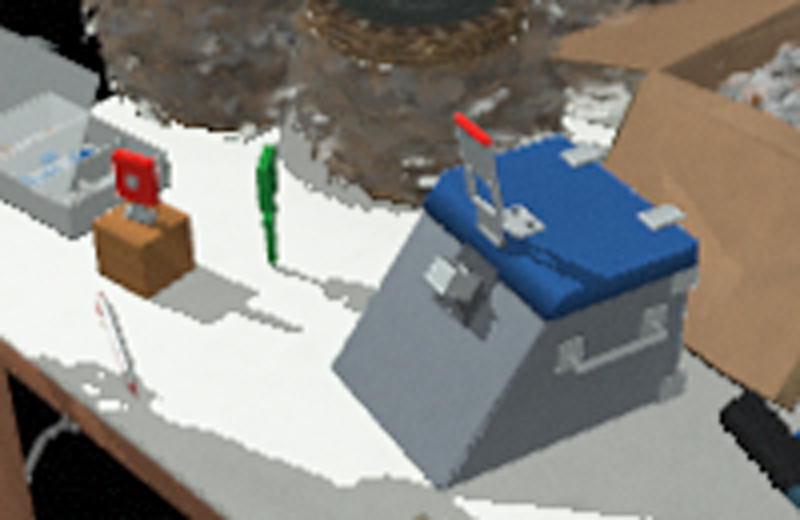

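View pics/c2.png

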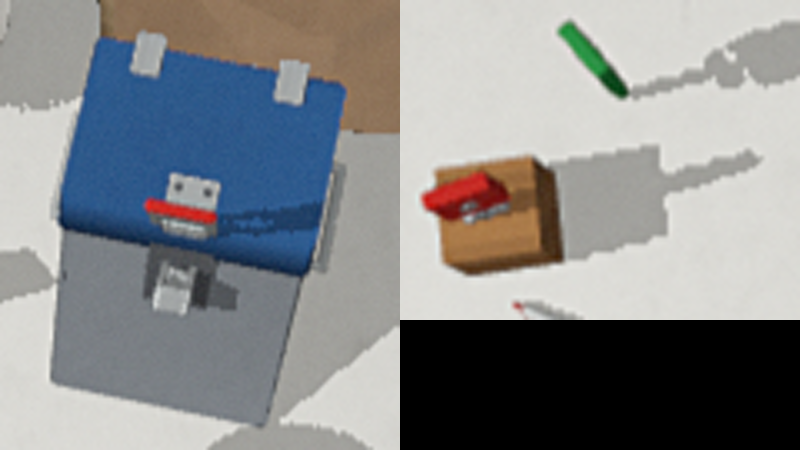

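```bash
cat > fit.py <<'E'
from h import *
from scipy.optimize import least_squares
S=r.camera_model('scene');T=r.camera_model('top')
s=lambda x,y:(190+x/4,140+y/4); t=lambda x,y:(240+x/3.333,90+y/3.333); b=lambda x,y:(145+(x-400)/4,160+y/4)
def rz(a): return Ro.from_euler('z',a).as_matrix()
h=.03;bl=[((-h,h,.056),(443,264)),((h,h,.056),(437,163)),((h,-h,.056),(533,157)),((-h,-h,.056),(545,256)),((-h,-h,0),(562,258)),((-h,h,0),(470,273))]
bs=[((-h,h,.056),(93,222)),((h,-h,.056),(191,228)),((-h,-h,.056),(148,252)),((-h,-h,0),(150,297)),((-h,h,0),(99,277)),((h,-h,0),(192,268))]
def rb(p):
    return np.concatenate([(proj(c,[np.r_[p[:2],0]+rz(p[2])@X for X,_ in L])-[g(*u) for _,u in L]).ravel() for c,L,g in((T,bl,b),(S,bs,s))])
q=least_squares(rb,[.4,.25,0]);print('block',q.x[:2],np.degrees(q.x[2]),np.abs(q.fun).max())
f1=[((-.11,.088,0),t(52,382)),((-.11,-.088,0),t(266,425))]
f2=[((-.11,.088,0),s(333,367)),((-.11,-.088,0),s(440,487)),]
def rc(p):
    R=rz(p[2]);w=lambda X:np.r_[p[:2],0]+R@np.array(X)
    return np.concatenate([(proj(c,[w(X) for X,_ in L])-[u for _,u in L]).ravel() for c,L in((T,f1),(S,f2))])
q=least_squares(rc,[.5,0,0]);print('case',q.x[:2],np.degrees(q.x[2]),q.fun.round(1))
p=q.x;R=rz(p[2])
def loc(n,a,c): 
    X=tri([ray(T,t(*a)),ray(S,s(*c))]);print(n,'world',X.round(4),'case',(R.T@(X-np.r_[p[:2],0])).round(4), (proj(T,X)-t(*a)).round(1))
loc('rimL',(146,205),(456,117)); loc('rimR',(215,216),(490,140))
loc('staple out top L',(160,281),(428,275));loc('plate bot',(188,232),(500,240))
E
python3 fit.py; python3 -c "
from rig import r;print(r.sense()); c=r.camera_model('wrist');print(c)"
```

```text
block [0.45334915 0.28205106] 5.526315082180547 3.8571245670685244
case [ 0.56580409 -0.0332768 ] -13.684699936768412 [-1.7 -1.   1.5  0.4 -1.3 -1.2  0.9  1.8]
rimL world [ 0.5369 -0.0038  0.2389] case [-0.035   0.0218  0.2389] [[ 0.1 -0.1]]
rimR world [ 0.5278 -0.045   0.242 ] case [-0.0341 -0.0204  0.242 ] [[ 0.1 -0.1]]
staple out top L world [ 0.5171 -0.0069  0.1148] case [-0.0535  0.0141  0.1148] [[-1.7  2.7]]
plate bot world [ 0.5529 -0.0324  0.1384] case [-0.0128 -0.0022  0.1384] [[ 0.7 -1. ]]
{'time_s': 0.1, 'joint_positions': array([ 5.38400316e+01,  2.18397202e+01,  7.43801500e+01,  8.77580700e-04,
        8.38574352e+01, -1.23350545e+01]), 'joint_velocities': array([ 0.00847164, -0.0358664 , -0.17629764,  0.03771444,  0.06926996,
       -0.06794921]), 'joint_efforts': array([ 5.16236876e-03, -4.49213862e+01, -2.31655294e+01, -8.60954674e-05,
        3.70227615e-03, -2.88167212e-05]), 'tool_pos': array([0.22201922, 0.50294054, 0.24975076]), 'tool_rot': array([-1.79924666e+02, -1.73668765e-02,  1.56174980e+02]), 'contact_force': array([0.23255822, 0.54694265, 0.52086494]), 'torque': array([-0.06495712, -0.01406169, -0.00227245]), 'finger_force': 0.0, 'grip_width': 0.9993874820895619}
{'vertical_fov': 65.70646984690485, 'cx': 273.78811325764383, 'cy': 215.90343720791458, 'R': array([[ 0.40430741,  0.91462262, -0.00098836],
       [ 0.87031838, -0.38439009,  0.30788012],
       [ 0.28121421, -0.1253384 , -0.95142464]]), 't': array([-0.5504152 , -0.03931532,  0.37973872])}
```

Top crop confirms the red-handled pin in the block at top (164,210). The case's front faces the robot, and the hasp stands about upright. I'm moving to view the case close by, with tool y parallel to the case's y.

```bash
python3 -m crank '[[0,0,-1.5,-5],[0,0,-1.5,-5.1],[-2.43,-2.99,0,0],[-2.43,-2.99,0,0],[-2.43,-2.99,0,0],[-2.43,-2.99,0,0],[-2.43,-2.99,0,0],[-2.43,-2.99,0,0],[-2.43,-2.99,0,0],[-2.43,-2.99,0,0],[-2.43,-2.99,0,0],[-2.43,-2.99,0,0],[-2.43,-2.99,0,0],[-2.43,-2.99,0,0],[0,0,0,0],[0,0,0,0]]'
python3 - <<'E'
from h import *
import json
c=r.camera_model('wrist');im=r.get_image('wrist')
json.dump({k:np.array(v).tolist() for k,v in c.items()},open('w1.json','w'))
cv2.imwrite('pics/w1.png',cv2.resize(im[:,:,::-1],(800,600),interpolation=cv2.INTER_CUBIC))
E
```

```text
time_s: 1.43
tool_pos: [0.4207, 0.0839, 0.2799]
tool_rot: [-180.0, -0.1, 166.1]
contact_force: [-1.1, 0.3, -0.0]
grip_width: 1.0
finger_force: 0.0
```

View pics/w1.png

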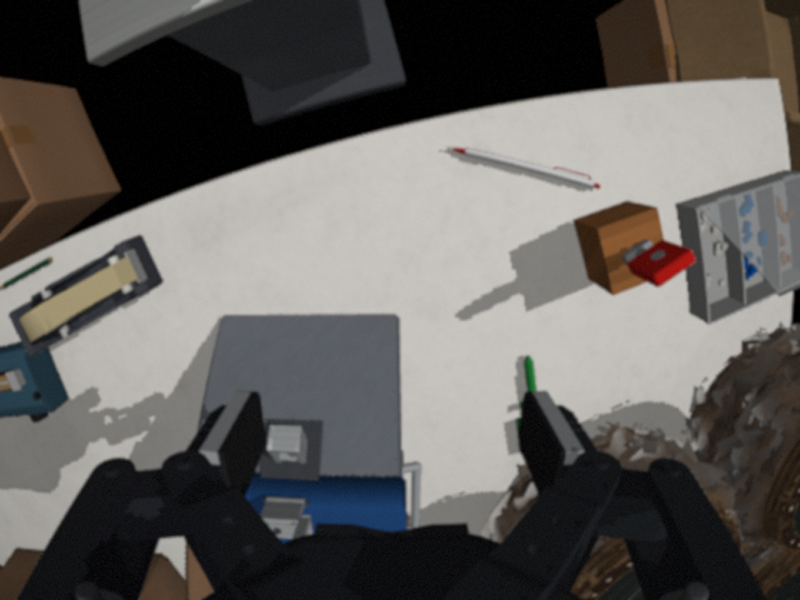

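```bash
cat > m1.py <<'E'
from h import *
import json
c=json.load(open('w1.json')); g=lambda x,y:(x/1.42857,y/1.42857)
a=onz(c,g(220,317),0,True);b=onz(c,g(398,317),0,True)
print('foot R,L',a.round(4),b.round(4),np.linalg.norm(a-b),'yaw',np.degrees(np.arctan2(b[1]-a[1],b[0]-a[0]))-90)
yaw=np.arctan2(b[1]-a[1],b[0]-a[0])-np.pi/2
R=Ro.from_euler('z',yaw).as_matrix(); o=(a+b)/2+R@[.11,0,0]; print('case',o.round(4),np.degrees(yaw))
# slope plane offset d outward
n=R@np.array([-np.cos(np.radians(35)),0,np.sin(np.radians(35))]); top=o+R@[-.009,0,.15]; dn=R@np.array([-.574,0,-.819])
for nm,uv,d in [('st outer TL',(268,430),.027),('st outer TR',(303,430),.027),('st BL',(270,458),.027),('st BR',(306,458),.027)]:
    oo,v=ray(c,g(*uv),True); P=oo+v*((top+n*d-oo)@n)/(v@n); q=R.T@(P-o); print(nm,q.round(4),'s',((P-top)@dn).round(4))
for uv in [(576,218),(628,202),(614,293)]: print('blk top',onz(c,g(*uv),.056,True).round(4))
print('tcp case',R.T@(r.sense()['tool_pos']-o))
E
python3 m1.py
```

```text
foot R,L [ 0.4392 -0.0892  0.    ] [0.4801 0.0766 0.    ] 0.1708066669991452 yaw -13.833243983096793
case [ 0.5665 -0.0326  0.    ] -13.833243983096796
st outer TL [-0.063  -0.0118  0.1199] s 0.0557
st outer TR [-0.0636  0.0147  0.119 ] s 0.0567
st BL [-0.0505 -0.0077  0.1378] s 0.0338
st BR [-0.0512  0.0186  0.1368] s 0.035
blk top [0.4155 0.2363 0.056 ]
blk top [0.4113 0.2853 0.056 ]
blk top [0.485  0.2623 0.056 ]
tcp case [-0.17017816  0.07927465  0.27997846]
```

```bash
python3 -m crank '[[0,0,-4,0],[-3.2,-1.58,0,0],[-3.2,-1.58,0,0],[-3.2,-1.58,0,0],[-3.2,-1.58,0,0],[-3.2,-1.58,0,0],[0,0,0,0],[0,0,0,0]]' 3.2
python3 - <<'E'
from h import *
import json
c=r.camera_model('wrist');im=r.get_image('wrist')
json.dump({k:np.array(v).tolist() for k,v in c.items()},open('w2.json','w'))
P=[(-.11,.088,0),(-.11,-.088,0),(-.0345,.0,.241),(-.055,0,.13)]
R=Ro.from_euler('z',-13.8,degrees=True).as_matrix()
print(proj(c,np.array(P)@R.T+[.566,-.033,0],True).round(0))
cv2.imwrite('pics/w2f.png',im[:,:,::-1])
cv2.imwrite('pics/w2.png',cv2.resize(im[:,130:430,::-1],(800,1120),interpolation=cv2.INTER_CUBIC)[250:850])
E
```

```text
time_s: 2.15
tool_pos: [0.5575, -0.0286, 0.3193]
tool_rot: [180.0, -0.1, 166.3]
contact_force: [-0.5, 0.5, 0.1]
grip_width: 0.376
finger_force: 0.0
[[337. 100.]
 [206. 100.]
 [269. 199.]
 [270. 149.]]
```

View pics/w2.png

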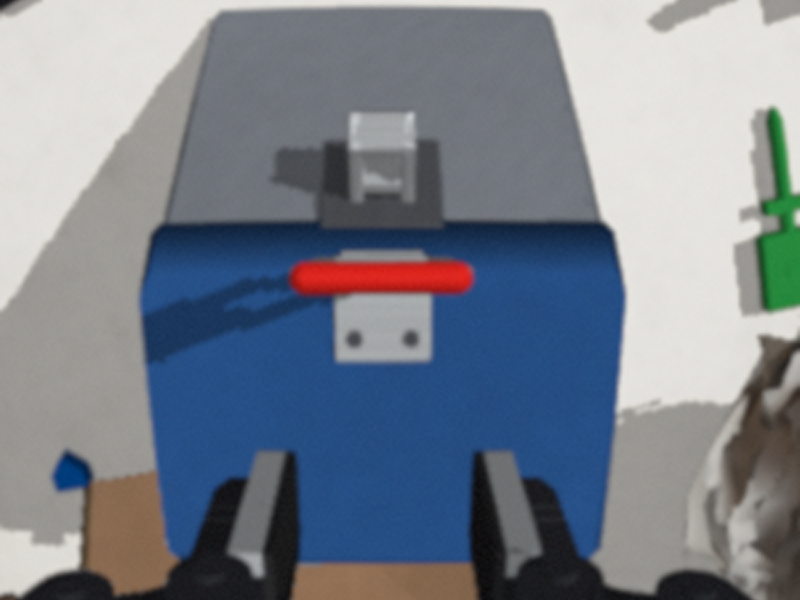

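```bash
cat > m2.py <<'E'
from h import *
import json
c1=json.load(open('w1.json'));c=json.load(open('w2.json')); g1=lambda x,y:(x/1.42857,y/1.42857); g=lambda x,y:(130+x/2.66667,(250+y)/2.66667)
T=r.camera_model('top');S=r.camera_model('scene')
s=lambda x,y:(190+x/4,140+y/4); t=lambda x,y:(240+x/3.333,90+y/3.333)
A=onz(c,g(222,10),0,True);B=onz(c,g(548,12),0,True)
print('foot',A.round(4),B.round(4),np.linalg.norm(A-B),np.degrees(np.arctan2(B[1]-A[1],B[0]-A[0]))-90)
R=Ro.from_euler('z',-13.8,degrees=True).as_matrix(); o=np.array([.566,-.033,0])
n=np.array([-.819,0,.574]);dn=np.array([-.574,0,-.819]);top=np.array([-.009,0,.15])
def out(nm,rays):
    q=R.T@(tri(rays)-o);print(nm,q.round(4),'out',((q-top)@n).round(4),'s',((q-top)@dn).round(4))
out('stap far R',[ray(c,g(350,115),True),ray(c1,g1(268,429),True)])
out('stap far L',[ray(c,g(415,115),True),ray(c1,g1(304,429),True)])
out('stap near R',[ray(c,g(350,150),True),ray(c1,g1(270,458),True)])
out('stap near L',[ray(c,g(415,150),True),ray(c1,g1(306,458),True)])
out('rim R',[ray(c,g(292,277),True),ray(T,t(215,216)),ray(S,s(490,140))])
out('rim L',[ray(c,g(472,277),True),ray(T,t(146,205)),ray(S,s(456,117))])
print('foot mid case',(R.T@((A+B)/2-o)).round(4))
E
python3 m2.py
```

```text
foot [ 0.4373 -0.0821  0.    ] [0.4773 0.0777 0.    ] 0.16477672967600518 -14.042446213320773
stap far R [-0.0666 -0.0093  0.1248] out 0.0327 s 0.0537
stap far L [-0.0658  0.0156  0.1209] out 0.0299 s 0.0564
stap near R [-0.0549 -0.0069  0.1433] out 0.0337 s 0.0319
stap near L [-0.0539  0.017   0.1392] out 0.0306 s 0.0347
rim R [-0.0345 -0.0199  0.2413] out 0.0733 s -0.0601
rim L [-0.0347  0.0231  0.2378] out 0.0714 s -0.0572
foot mid case [-0.1129  0.004   0.    ]
```

Wrist view: the staple mouth is at about crop (382,175) and the hasp's rim at (381,277), leaning slightly outward. The straddling fingers (3.2 cm) are centred on both. Now I'll swing the hasp from behind.

```bash
python3 -m crank '[[-0.5,0,2.6,0],[0,0,2.6,0],[0,0,2.55,0],[0.6,0,0.2,0],[0.6,0,0.2,0],[0.6,0,0.25,0],[0.6,0,0.25,0],[1,0,0.8,0],[1,0,0.8,0],[0.65,0,1.05,0],[0.65,0,1.05,0],[0.25,0,1.2,0],[0.25,0,1.2,0],[0,0,0,0]]' 3.2
python3 -m crank '[[0,0,1,0],[0,0,1,0],[0,0,1,0],[0,0,1,0],[0,0,1,0],[0,0,0,0],[0,0,0,0]]'
```

```text
time_s: 3.37
tool_pos: [0.5003, -0.0153, 0.1723]
tool_rot: [180.0, -0.1, 166.3]
contact_force: [-0.3, -0.6, -0.1]
grip_width: 0.374
finger_force: 0.0
time_s: 3.95
tool_pos: [0.5019, -0.0158, 0.1238]
tool_rot: [-180.0, 0.1, 166.3]
contact_force: [-0.1, -0.6, 0.3]
grip_width: 0.371
finger_force: 0.0
```

```bash
python3 -m crank '[[0,0,1,0],[0,0,0.6,0],[0,0,0,0],[0,0,0,0]]'; python3 -m crank '[[-0.4,0,0.2,0],[-0.4,0,0.2,0],[0,0,0,0],[0,0,0,0]]'
python3 - <<'E'
from h import *
im=r.get_image('scene')
cv2.imwrite('pics/s2.png',cv2.resize(im[140:250,220:370,::-1],(800,587),interpolation=cv2.INTER_CUBIC))
E
```

```text
time_s: 4.28
tool_pos: [0.5008, -0.0153, 0.11]
tool_rot: [-180.0, 0.0, 166.3]
contact_force: [-13.6, 2.7, 26.1]
grip_width: 0.374
finger_force: 13.3
time_s: 4.62
tool_pos: [0.5022, -0.0155, 0.1088]
tool_rot: [-179.9, -0.8, 166.4]
contact_force: [-54.4, 8.4, 80.5]
grip_width: 0.377
finger_force: 45.6
```

View pics/s2.png

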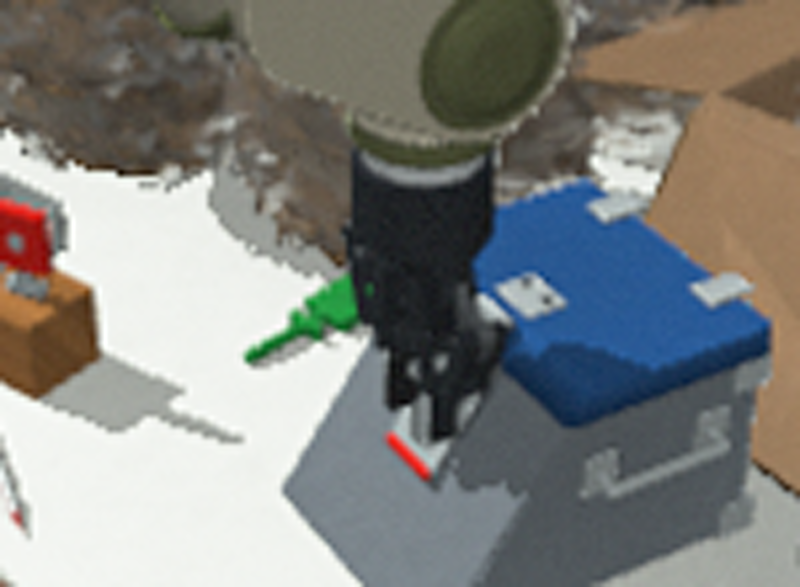

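The hasp lies down, with its rim at about (410,455) and the contact point on the expected shut plane. The green look-alike has fallen over by itself, untouched. I'll retreat and go to look over the block.

```bash
python3 -m crank '[[0.9,0,-0.7,0],[0,0,-3.5,0],[0,0,-3.5,0],[0,0,-3.5,0],[0,0,-3.5,0],[0.86,3.5,0,0],[0.86,3.5,0,0],[0.86,3.5,0,0],[0.86,3.5,0,0],[0.86,3.5,0,0],[0.86,3.5,0,0],[0.86,3.5,0,0],[0.86,3.5,0,0],[0,0,0,0],[0,0,0,0]]' 8.5
python3 - <<'E'
from h import *
import json
c=r.camera_model('wrist');im=r.get_image('wrist')
json.dump({k:np.array(v).tolist() for k,v in c.items()},open('w3.json','w'))
cv2.imwrite('pics/w3f.png',im[:,:,::-1])
t=r.get_image('top');cv2.imwrite('pics/t3.png',t[:,:,::-1])
u=proj(c,[[.4533,.282,.056],[.4533,.282,.119]],True);print(u)
x,y=map(int,u[0]);x0=min(max(x-75,0),410);y0=min(max(y-75,0),270);print(x0,y0)
A=cv2.resize(im[y0:y0+150,x0:x0+150,::-1],(500,500),interpolation=cv2.INTER_CUBIC)
B=cv2.resize(t[100:220,250:322,::-1],(300,500),interpolation=cv2.INTER_CUBIC)
cv2.imwrite('pics/w3.png',np.hstack([A,B]))
E
```

```text
time_s: 5.92
tool_pos: [0.4998, 0.2743, 0.2507]
tool_rot: [180.0, 0.1, 166.5]
contact_force: [0.0, 0.2, -0.5]
grip_width: 0.995
finger_force: 0.0
[[269.17501979 146.52182713]
 [268.11446681 154.57450735]]
194 71
```

View pics/w3.png

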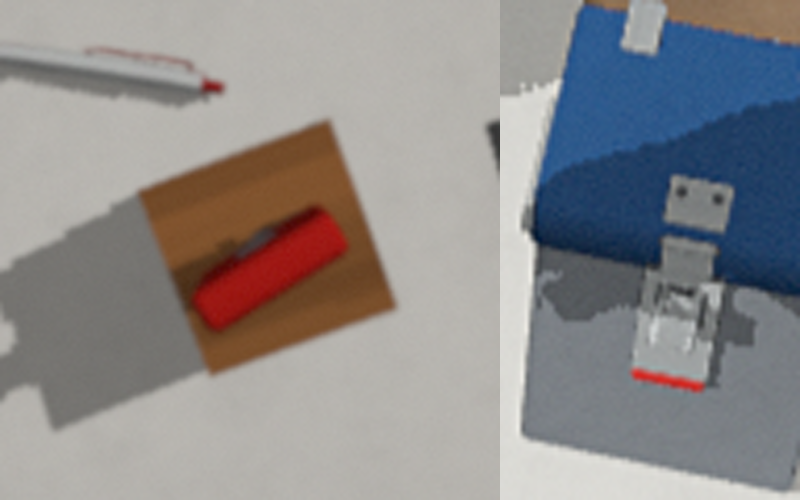

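The shut hasp lies flat with the staple through its slot (right panel, rim at (668,380)). The red handle top runs from crop (206,312) to (332,226). I'll compute its pose.

```bash
python3 - <<'E'
from h import *
import json
c=json.load(open('w3.json'));g=lambda x,y:(194+x/3.3333,71+y/3.3333)
a=onz(c,g(206,312),.119,True);b=onz(c,g(332,226),.119,True)
print(a,b,(a+b)/2,np.linalg.norm(a-b),'dir',np.degrees(np.arctan2(*(b-a)[1::-1])))
k=[onz(c,g(*p),.056,True) for p in[(140,190),(330,120),(395,308),(210,375)]]
print(np.mean(k,0),[np.linalg.norm(k[i]-k[i-1]).round(4) for i in range(4)],np.degrees(np.arctan2(*(k[1]-k[0])[1::-1])))
s=r.sense();print(s['tool_pos'],s['tool_rot'],s['joint_positions'])
E
```

```text
[0.45875964 0.27063803 0.119     ] [0.44576565 0.30427958 0.119     ] [0.45226265 0.28745881 0.119     ] 0.03606379964175246 dir 111.11896967116448
[0.45361756 0.2873952  0.056     ] [np.float64(0.0591), np.float64(0.0587), np.float64(0.0588), np.float64(0.0588)] 96.61657650330731
[0.50023007 0.27232246 0.25056101] [1.79992514e+02 4.90380042e-02 1.66273145e+02] [ 1.66657261e+01  2.37613871e+01  7.11423209e+01 -1.84208560e-02
  8.50502057e+01 -5.96058397e+01]
```

```bash
python3 -m crank '[[2.5,0.18,0,0],[2.5,0.17,0,0],[0,0,0,-7],[0,0,0,-7],[0,0,0,-7],[0,0,0,-7],[0,0,0,-6.8],[0,0,0,0],[0,0,0,0],[0,0,3,0],[0,0,3,0],[0,0,0,0],[0,0,0,0]]' 8.5
python3 -m crank '[[0,0,3,0],[0,0,3,0],[0,0,2,0],[0,0,1.2,0],[0,0,0,0],[0,0,0,0]]'
python3 -m crank '[[0,0,0,0],[0,0,0,0],[0,0,0,0],[0,0,0,0],[0,0,0,0],[0,0,0,0],[0,0,0,0],[0,0,0,0]]' 0 25
```

```text
time_s: 7.1
tool_pos: [0.4524, 0.2875, 0.1897]
tool_rot: [180.0, -0.1, -159.1]
contact_force: [-0.0, 0.1, 0.2]
grip_width: 0.998
finger_force: 0.0
time_s: 7.6
tool_pos: [0.4535, 0.2883, 0.0994]
tool_rot: [-180.0, 0.1, -159.0]
contact_force: [-0.5, -0.9, 1.4]
grip_width: 0.992
finger_force: 0.0
time_s: 8.27
tool_pos: [0.453, 0.288, 0.0988]
tool_rot: [-180.0, 0.1, -158.9]
contact_force: [-0.0, -2.7, 6.6]
grip_width: 0.46
finger_force: 27.5
```

```bash
python3 -m crank '[[0,0,-1,0],[0,0,-1.2,0],[0,0,-1.2,0],[0,0,-1,0],[0,0,0,0],[0,0,0,0]]' 0 40
python3 -m crank '[[-0.5,0,0.02,0],[-0.5,0,0.06,0],[-0.5,0,0.09,0],[-0.5,0,0.12,0],[0,0,0,0]]' 0 20
```

```text
time_s: 8.77
tool_pos: [0.4524, 0.2881, 0.1422]
tool_rot: [180.0, 0.0, -158.9]
contact_force: [0.6, -1.1, -0.9]
grip_width: 0.459
finger_force: 40.7
time_s: 9.18
tool_pos: [0.4713, 0.2946, 0.138]
tool_rot: [-179.9, -0.2, -158.9]
contact_force: [-1.6, -4.9, 1.5]
grip_width: 0.464
finger_force: 39.8
```

```bash
python3 -m crank '[[-0.5,0,0.15,0],[-0.5,0,0.18,0],[-0.5,0,0.21,0],[-0.5,0,0.24,0],[-0.5,0,0.27,0],[-0.5,0,0.3,0],[0,0,0,0],[0,0,0,0]]' 0 20
python3 - <<'E'
from h import *
import json
for n in['scene','wrist']:
    c=r.camera_model(n);im=r.get_image(n)
    json.dump({k:np.array(v).tolist() for k,v in c.items()},open(f'{n}4.json','w'));cv2.imwrite(f'pics/{n}4f.png',im[:,:,::-1])
    if n=='scene': A=cv2.resize(im[145:225,190:270,::-1],(400,400),interpolation=cv2.INTER_CUBIC)
    else:
        u=proj(c,[[.4533,.2875,.056]],True)[0];print(u);B=cv2.resize(im[120:320,180:380,::-1],(400,400),interpolation=cv2.INTER_CUBIC)
cv2.imwrite('pics/p4.png',np.hstack([A,B]))
E
```

```text
time_s: 9.85
tool_pos: [0.4993, 0.3057, 0.1249]
tool_rot: [-180.0, -0.0, -158.9]
contact_force: [0.0, -5.2, 0.6]
grip_width: 0.463
finger_force: 40.2
[271.49620504 163.0768254 ]
```

View pics/p4.png

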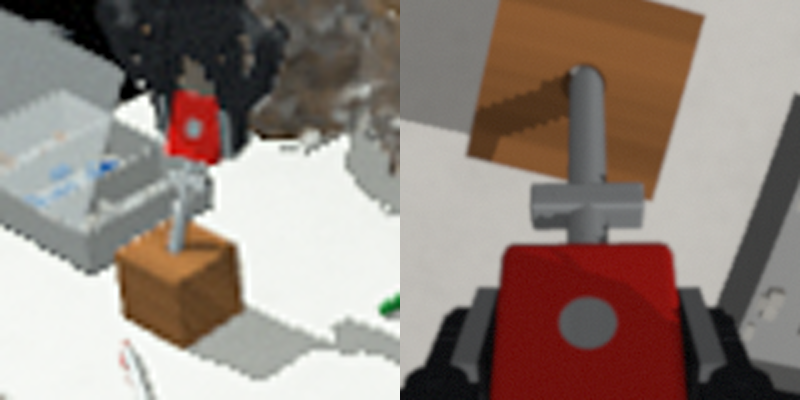

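The pin is tilted about 35° in the grip, its tip at the hole mouth (right panel 585,70), the shoulder at (587,185) and the handle's lower edge at y=245. I'll grip harder and lift, working out the actual tilt meanwhile.

```bash
python3 -m crank '[[0,0,0,0],[0,0,0,0],[0,0,-1,0],[0,0,-2,0],[0,0,-3,0],[0,0,-3,0],[0,0,-3,0],[0,0,0,0]]' 0 100
cat > tilt.py <<'E'
from h import *
import json
from scipy.optimize import least_squares
def cam_in_tool(c,p,rot):
    Rt=Ro.from_euler('xyz',rot,degrees=True).as_matrix(); return dict(c,R=np.array(c['R'])@Rt,t=np.array(c['R'])@p+np.array(c['t']))
def pt(z,e,y,a,g,k): return np.array([k-(z-g)*np.sin(a)+e*np.cos(a),y,-(z-g)*np.cos(a)-e*np.sin(a)])
E
python3 - <<'E'
from tilt import *
c=json.load(open('wrist4.json'));c=cam_in_tool(c,np.array([.4993,.3057,.1249]),[-180,0,-158.9])
G=lambda x,y:(180+(x-400)/2,120+y/2)
obs=[(.05,.005,.014,(531,185)),(.05,.005,-.014,(643,185)),(.058,.005,.014,(531,228)),(.058,.005,-.014,(643,228)),(.068,.006,.020,(502,246)),(.068,.006,-.020,(675,246)),(.05,0.005,0,(587,185))]
def res(p,sg):
    return np.concatenate([proj(c,pt(z,e,sg*y+p[3],*p[:3]),True)[0]-G(*u) for z,e,y,u in obs]+[[p[2]*1000]])
for sg in(1,-1):
    q=least_squares(res,[.6,.093,0,0],args=(sg,));print(sg,np.degrees(q.x[0]),q.x[1:],q.fun.round(1))
    for al in(0,):
        print('tip tool',pt(0,0,q.x[3],*q.x[:3]).round(4))
s=r.sense();print(s['tool_pos'],s['tool_rot'],s['joint_positions'].round(1))
E
```

```text
time_s: 10.62
tool_pos: [0.5006, 0.3075, 0.2526]
tool_rot: [179.9, 0.7, -158.9]
contact_force: [1.1, -0.8, -1.2]
grip_width: 0.457
finger_force: 100.8
1 -19.936362775891112 [ 1.01169680e+07 -6.16353851e-12 -1.33688868e+04] [ 28.2  14.9 -27.8  14.9  28.2  -6.6 -27.8  -6.6  42.7 -15.6 -43.8 -15.6
   0.2  14.9  -0. ]
tip tool [-3449645.6548   -13368.8868  9510677.4618]
-1 37.390344680601146 [ 0.09217417 -0.00012619  0.00093283] [ 0.1  2.3  0.4  2.3 -0.7 -5.6  1.2 -5.7 -0.2  2.2 -0.9  2.2  0.2  2.3
 -0.1]
tip tool [0.0558 0.0009 0.0732]
[0.50057722 0.30748806 0.25257992] [ 179.9082891     0.72353599 -158.90246238] [ 20.   25.2  68.4   0.1  85.7 -91.1]
```

```bash
python3 - <<'E'
from tilt import *
c=json.load(open('wrist4.json'));c=cam_in_tool(c,np.array([.4993,.3057,.1249]),[-180,0,-158.9])
G=lambda x,y:(180+(x-400)/2,120+y/2)
for e2 in (None,-.005):
  obs=[(.05,.005,-.014,(531,185)),(.05,.005,.014,(643,185)),(.068,.006,-.020,(502,246)),(.068,.006,.020,(675,246))]
  if e2: obs+=[(.058,e2,-.014,(531,228)),(.058,e2,.014,(643,228))]
  def res(p): return np.concatenate([proj(c,pt(z,e,y+p[3],*p[:3]),True)[0]-G(*u) for z,e,y,u in obs]+[[p[2]*1000,(p[1]-.093)*500]])
  q=least_squares(res,[.6,.093,0,0]);print(np.degrees(q.x[0]),q.x[1:],q.fun.round(1),'tip',pt(0,0,q.x[3],*q.x[:3]).round(4))
E
```

```text
38.156495914121706 [9.29934186e-02 9.94277690e-05 1.01336965e-03] [ 0.2 -0.   0.6 -0.1 -0.   0.1 -0.7  0.1  0.1 -0. ] tip [0.0576 0.001  0.0731]
40.82928956372338 [ 0.09308249 -0.00031166  0.00095089] [-0.2 -1.2  0.7 -1.3 -0.4  0.1 -0.6  0.1  0.6  1.2 -0.1  1.1 -0.3  0. ] tip [0.0605 0.001  0.0704]
```

```bash
python3 -m crank '[[0,0,0,5],[0,0,0,6],[0,0,0,7],[0,0,0,7],[0,0,0,6],[0,0,0,3.9],[0,0,0,0]]'
python3 -m crank '[[-0.8,-1.5,0,0],[-1.4,-2.6,0,0],[-1.4,-2.6,0,0],[-1.4,-2.6,0,0],[-1.4,-2.6,0,0],[-1.4,-2.6,0,0],[-1.4,-2.6,0,0],[-1.4,-2.6,0,0],[-1.4,-2.6,0,0],[-1.4,-2.6,0,0],[-1.4,-2.6,0,0],[-1.4,-2.6,0,0],[-0.8,-1.5,0,0],[0,0,0,0],[0,0,1,0],[0,0,1.3,0],[0,0,0,0],[0,0,0,0],[0,0,0,0]]'
python3 - <<'E'
from h import *
import json
s=r.sense();c=r.camera_model('wrist');im=r.get_image('wrist')
d={k:np.array(v).tolist() for k,v in c.items()};d['p']=s['tool_pos'].tolist();d['rot']=s['tool_rot'].tolist()
json.dump(d,open('w5.json','w'));cv2.imwrite('pics/w5f.png',im[:,:,::-1]);print(d['p'],d['rot'])
cv2.imwrite('pics/w5.png',cv2.resize(im[110:260,180:380,::-1],(800,600),interpolation=cv2.INTER_CUBIC))
E
```

```text
time_s: 11.2
tool_pos: [0.499, 0.3067, 0.2458]
tool_rot: [179.9, 0.0, 166.1]
contact_force: [-0.7, 1.1, -1.9]
grip_width: 0.449
finger_force: 100.9
time_s: 12.78
tool_pos: [0.5888, -0.0406, 0.2229]
tool_rot: [180.0, 0.0, 166.3]
contact_force: [0.4, -0.0, -0.5]
grip_width: 0.458
finger_force: 100.9
[0.5888078214997811, -0.040585291963260786, 0.22288704913255614] [179.98352326609157, 0.03981935242456176, 166.26812661007597]
```

View pics/w5.png

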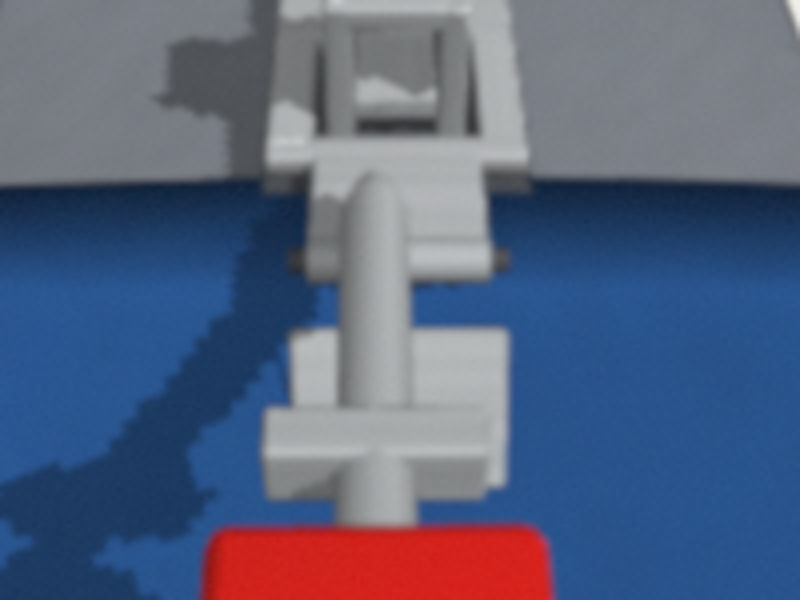

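The tip is at (374,172), the staple's mouth is centred on column 398 and the hinge barrel at (400,258). The pin needs to go a few mm to +y. Computing.

```bash
python3 - <<'E'
from tilt import *
d=json.load(open('w5.json'));c=cam_in_tool(d,np.array(d['p']),d['rot'])
G=lambda x,y:(180+x/4,110+y/4)
obs=[(.05,.005,-.014,(263,408)),(.05,.005,.014,(490,408)),(.058,.005,-.014,(263,455)),(.058,.005,.014,(488,455)),(.068,.006,-.020,(207,527)),(.068,.006,.020,(551,527)),(0.001,0.0015,0,(374,174))]
def res(p): return np.concatenate([proj(c,pt(z,e,y+p[3],*p[:3]),True)[0]-G(*u) for z,e,y,u in obs]+[[p[2]*500,(p[1]-.093)*500]])
q=least_squares(res,[.6,.093,0,0]);print(np.degrees(q.x[0]),q.x[1:],q.fun.round(1));tip=pt(0,0,q.x[3],*q.x[:3]);print('tip tool',tip.round(4))
R=Ro.from_euler('z',-13.8,degrees=True).as_matrix();o=np.array([.566,-.033,0])
Rt=Ro.from_euler('xyz',d['rot'],degrees=True).as_matrix();n=np.array([-.819,0,.574]);dn=np.array([-.574,0,-.819]);top=np.array([-.009,0,.15])
cs=lambda X:R.T@(Rt@X+d['p']-o)
def show(nm,X): X=cs(X);print(nm,X.round(4),'out',((X-top)@n).round(4),'s',((X-top)@dn).round(4))
show('tip',tip);show('shoulder',pt(.05,0,q.x[3],*q.x[:3]))
def plane(uv,out=None,s=None):
    oo,v=ray(c,G(*uv),True);oc=cs(oo);vc=R.T@Rt@v
    a,b=(n,out) if s is None else (dn,s); X=oc+vc*((b-(oc-top)@a)/(vc@a)); return X
for nm,uv,k in[('hinge(out.006)',(400,258),dict(out=.006)),('hinge L',(492,258),dict(out=.006)),('hinge R',(308,258),dict(out=.006)),('plate w L',(528,150),dict(out=.008)),('plate w R',(267,150),dict(out=.008)),('wall out L',(470,100),dict(s=.033)),('wall out R',(328,100),dict(s=.033)),('in L',(437,40),dict(s=.033)),('in R',(355,40),dict(s=.033)),('front inner',(398,14),dict(s=.033))]:
    X=plane(uv,**k);print(nm,X.round(4),'out',((X-top)@n).round(4),'s',((X-top)@dn).round(4))
E
```

```text
34.306085534324176 [0.09353811 0.00184478 0.0011609 ] [ 0.6  0.1 -0.6  0.1 -0.2  1.2  0.8  1.2 -0.1 -0.9 -1.  -1.   0.6 -0.6
  0.9  0.3]
tip tool [0.0546 0.0012 0.0773]
tip [-0.0306 -0.0008  0.1456] out 0.0151 s 0.016
shoulder [-0.0024 -0.0008  0.1869] out 0.0158 s -0.034
hinge(out.006) [-0.0178  0.0029  0.1478] out 0.006 s 0.0068
hinge L [-0.0179  0.0171  0.1478] out 0.006 s 0.007
hinge R [-0.0178 -0.0114  0.1478] out 0.006 s 0.0069
plate w L [-0.033   0.0245  0.1297] out 0.008 s 0.0304
plate w R [-0.0329 -0.0189  0.1299] out 0.008 s 0.0302
wall out L [-0.0414  0.0145  0.1324] out 0.0165 s 0.033
wall out R [-0.0413 -0.0087  0.1324] out 0.0163 s 0.033
in L [-0.0514  0.0087  0.1394] out 0.0286 s 0.033
in R [-0.0513 -0.0041  0.1394] out 0.0285 s 0.033
front inner [-0.0554  0.0025  0.1423] out 0.0336 s 0.033
```

```bash
python3 - <<'E'
import cv2
im=cv2.imread('pics/w5f.png',0)
for x in(265,279,294): print(x,[(y,int(im[y,x])) for y in range(92,150,1)])
E
```

```text
265 [(92, 98), (93, 119), (94, 149), (95, 169), (96, 189), (97, 202), (98, 204), (99, 201), (100, 196), (101, 193), (102, 190), (103, 191), (104, 195), (105, 200), (106, 208), (107, 212), (108, 214), (109, 207), (110, 190), (111, 184), (112, 173), (113, 148), (114, 130), (115, 125), (116, 124), (117, 125), (118, 125), (119, 125), (120, 125), (121, 126), (122, 126), (123, 126), (124, 125), (125, 126), (126, 125), (127, 126), (128, 126), (129, 124), (130, 126), (131, 124), (132, 126), (133, 126), (134, 127), (135, 127), (136, 124), (137, 127), (138, 125), (139, 127), (140, 126), (141, 127), (142, 127), (143, 133), (144, 147), (145, 165), (146, 174), (147, 177), (148, 176), (149, 172)]
279 [(92, 96), (93, 120), (94, 145), (95, 156), (96, 157), (97, 167), (98, 171), (99, 173), (100, 176), (101, 178), (102, 177), (103, 175), (104, 175), (105, 177), (106, 178), (107, 177), (108, 175), (109, 177), (110, 178), (111, 182), (112, 178), (113, 156), (114, 135), (115, 126), (116, 120), (117, 121), (118, 123), (119, 120), (120, 120), (121, 119), (122, 117), (123, 117), (124, 120), (125, 119), (126
[... 271 characters left out ...]
9, 173)]
294 [(92, 99), (93, 128), (94, 158), (95, 164), (96, 161), (97, 169), (98, 178), (99, 178), (100, 177), (101, 174), (102, 173), (103, 175), (104, 176), (105, 173), (106, 175), (107, 174), (108, 174), (109, 172), (110, 172), (111, 176), (112, 180), (113, 160), (114, 134), (115, 124), (116, 124), (117, 125), (118, 124), (119, 125), (120, 125), (121, 127), (122, 124), (123, 125), (124, 126), (125, 126), (126, 126), (127, 127), (128, 127), (129, 125), (130, 126), (131, 126), (132, 127), (133, 126), (134, 127), (135, 128), (136, 129), (137, 129), (138, 129), (139, 128), (140, 130), (141, 130), (142, 131), (143, 136), (144, 152), (145, 167), (146, 176), (147, 180), (148, 177), (149, 174)]
```

```bash
python3 -m crank '[[0.12,0.17,-0.08,0],[0.13,0.18,-0.09,0],[0,0,0,0],[0.46,0,0.66,0],[0.46,0,0.66,0],[0.34,0,0.49,0],[0,0,0,0],[0,0,0,0]]' 0 60
python3 -m crank '[[0.23,0,0.33,0],[0.23,0,0.33,0],[0,0,0,0],[0,0,0,0]]'
```

```text
time_s: 13.5
tool_pos: [0.5746, -0.0344, 0.2057]
tool_rot: [180.0, -0.0, 166.2]
contact_force: [0.7, -0.4, -0.5]
grip_width: 0.456
finger_force: 100.9
time_s: 13.83
tool_pos: [0.5703, -0.0333, 0.1993]
tool_rot: [-180.0, -0.0, 166.2]
contact_force: [-0.3, -0.3, -1.1]
grip_width: 0.456
finger_force: 100.9
```

```bash
python3 -m crank '[[0.23,0,0.33,0],[0.23,0,0.33,0],[0.23,0,0.33,0],[0,0,0,0],[0,0,0,0]]' 0 40
python3 -m crank '[[0.23,0,0.33,0],[0.23,0,0.33,0],[0.23,0,0.33,0],[0,0,0,0],[0,0,0,0]]'
```

```text
time_s: 14.25
tool_pos: [0.5635, -0.0316, 0.1893]
tool_rot: [180.0, -0.0, 166.2]
contact_force: [0.5, 0.2, -1.0]
grip_width: 0.453
finger_force: 100.9
time_s: 14.67
tool_pos: [0.5569, -0.03, 0.1794]
tool_rot: [180.0, -0.0, 166.2]
contact_force: [-0.1, 0.2, -0.9]
grip_width: 0.456
finger_force: 100.9
```

No contact so far. Quick probe: if the shaft is inside the loop, a small outward shift should meet the front bar.

```bash
python3 -m crank '[[0.25,0,-0.15,0],[0.2,0,-0.12,0],[0,0,0,0],[0,0,0,0]]';python3 -m crank '[[-0.25,0,0.15,0],[-0.2,0,0.12,0],[0,0,0,0],[0,0,0,0]]'; python3 -m crank '[[0,0.4,0,0],[0,0,0,0],[0,0,0,0]]'; python3 -m crank '[[0,-0.4,0,0],[0,0,0,0],[0,0,0,0]]'
```

```text
time_s: 15.0
tool_pos: [0.5535, -0.0293, 0.1822]
tool_rot: [-180.0, 0.2, 166.2]
contact_force: [4.5, -2.5, -9.0]
grip_width: 0.452
finger_force: 99.8
time_s: 15.33
tool_pos: [0.5569, -0.03, 0.1797]
tool_rot: [-180.0, -0.0, 166.2]
contact_force: [0.8, 0.8, -1.3]
grip_width: 0.454
finger_force: 100.6
time_s: 15.58
tool_pos: [0.5577, -0.0269, 0.1798]
tool_rot: [-179.8, -0.0, 166.2]
contact_force: [-1.4, -5.2, -1.7]
grip_width: 0.454
finger_force: 100.7
time_s: 15.83
tool_pos: [0.557, -0.03, 0.1797]
tool_rot: [180.0, -0.0, 166.2]
contact_force: [-0.3, -0.2, -0.8]
grip_width: 0.453
finger_force: 100.8
```

```bash
python3 -m crank '[[0.2,0,0.28,0],[0.2,0,0.28,0],[0.17,0,0.26,0],[0,0,0,0],[0,0,0,0]]'; python3 -m crank '[[0,0,0,0],[0,0,0,0],[0,0,0,0],[0,0,0,0],[0,0,0,0],[0,0,0,0]]' 6 20
python3 - <<'E'
from tilt import *
s=r.sense();c=r.camera_model('wrist');im=r.get_image('wrist');cv2.imwrite('pics/w6f.png',im[:,:,::-1])
R=Ro.from_euler('z',-13.8,degrees=True).as_matrix();o=np.array([.566,-.033,0]);M=np.array([-.0455,.0027,.1292]);up=np.array([.574,0,.819])
for rem in(0,.008): 
  for z in(.05,.058,.068,.113): print(rem,z,proj(c,R@(M+up*(z-.05+rem)+np.array([-.819,0,.574])*.005)+o,True).round(1))
h=im.astype(int);m=(h[...,0]>150)&(h[...,1]<70)&(h[...,2]<70);m[:, :200]=0;m[:,350:]=0
ys,xs=np.where(m);print('red',ys.min(),ys.max(),xs.min(),xs.max(),len(ys));print([int(m[y].sum()) for y in range(150,300,4)])
E
```

```text
time_s: 16.25
tool_pos: [0.5514, -0.0286, 0.1712]
tool_rot: [180.0, -0.0, 166.2]
contact_force: [0.2, 0.4, -1.6]
grip_width: 0.453
finger_force: 100.8
time_s: 16.75
tool_pos: [0.5516, -0.0287, 0.1715]
tool_rot: [180.0, 0.0, 166.2]
contact_force: [-0.2, -0.1, 0.2]
grip_width: 0.7
finger_force: 0.0
0 0.05 [[275.7 201.1]]
0 0.058 [[275.8 213.4]]
0 0.068 [[275.9 229.7]]
0 0.113 [[276.3 318.7]]
0.008 0.05 [[275.8 213.4]]
0.008 0.058 [[275.8 226.4]]
0.008 0.068 [[275.9 243.7]]
0.008 0.113 [[276.3 337. ]]
red 139 321 231 317 6319
[0, 0, 0, 0, 0, 0, 0, 0, 0, 0, 0, 0, 0, 0, 0, 0, 0, 0, 0, 0, 0, 72, 79, 79, 80, 80, 81, 82, 64, 57, 55, 56, 59, 66, 85, 82, 78, 71]
```

```bash
python3 -m crank '[[0,0,-1,0],[0,0,-2,0],[0,0,-3,0],[0,0,-3,0],[0,0,-3,0],[0,0,-3,0],[0,0,0,0],[0,0,0,0],[0,0,0,0]]'
cat > chk.py <<'E'
from tilt import *
import sys
R=Ro.from_euler('z',-13.8,degrees=True).as_matrix();o=np.array([.566,-.033,0]);M=np.array([-.0455,.0027,.1292]);up=np.array([.574,0,.819]);n=np.array([-.819,0,.574])
for nm in('wrist','top'):
    c=r.camera_model(nm);im=r.get_image(nm);cv2.imwrite(f'pics/{sys.argv[1]}{nm}.png',im[:,:,::-1])
    for rem in(0,.004,.008):
        box=np.array([R@(M+up*(z-.05+rem)+n*e+[0,y,0])+o for z in(.068,.113) for e in(-.006,.006) for y in(-.02,.02)])
        p=proj(c,box,nm=='wrist');print(nm,rem,'rows',p[:,1].min().round(1),p[:,1].max().round(1),'cols',p[:,0].min().round(1),p[:,0].max().round(1))
    h=im.astype(int);m=((h[...,0]>120)&(h[...,1]<80)&(h[...,2]<80)).astype(np.uint8)
    k,l,st,ce=cv2.connectedComponentsWithStats(m)
    for a in range(1,k):
        if st[a,4]>25: print('  red bbox x,y,w,h,n',st[a])
E
python3 chk.py a
```

```text
time_s: 17.55
tool_pos: [0.5512, -0.0286, 0.3211]
tool_rot: [180.0, -0.0, 166.2]
contact_force: [0.7, -0.4, -0.6]
grip_width: 0.698
finger_force: 0.0
wrist 0 rows 173.3 220.1 cols 251.1 298.8
wrist 0.004 rows 176.4 223.9 cols 250.9 299.1
wrist 0.008 rows 179.5 227.7 cols 250.7 299.3
  red bbox x,y,w,h,n [256 130  17   4  61]
  red bbox x,y,w,h,n [276 130  17   4  55]
  red bbox x,y,w,h,n [ 252  176   46   45 1761]
top 0 rows 147.2 170.2 cols 283.5 304.8
top 0.004 rows 145.7 168.8 cols 283.7 305.1
top 0.008 rows 144.2 167.4 cols 283.9 305.4
```

```bash
python3 -m crank '[[0,0.2,0,0],[0,0,0,0],[0,0,0,0],[0,0,0,0],[0,0,0,0],[0,0,3,0],[0,0,3,0],[0,0,3,0],[0,0,1.8,0],[0,0,0,0],[0,0,0,0]]' 0
python3 -m crank '[[0,0,0.2,0],[0,0,0.2,0],[0,0,0,0]]'
python3 -m crank '[[0,0,0.2,0],[0,0,0,0]]'
```

```text
time_s: 18.57
tool_pos: [0.552, -0.0268, 0.2135]
tool_rot: [180.0, -0.1, 166.2]
contact_force: [-0.1, -0.7, 0.4]
grip_width: -0.004
finger_force: 0.0
time_s: 18.82
tool_pos: [0.5523, -0.0268, 0.2102]
tool_rot: [-180.0, 0.1, 166.2]
contact_force: [-0.7, 0.3, -0.7]
grip_width: 0.001
finger_force: 0.0
time_s: 18.98
tool_pos: [0.552, -0.0267, 0.2076]
tool_rot: [-180.0, 0.0, 166.2]
contact_force: [0.2, 0.1, -1.0]
grip_width: 0.001
finger_force: 0.0
```

```bash
python3 -m crank '[[0,0,0.2,0],[0,0,0,0]]'
python3 -m crank '[[0,0,0.2,0],[0,0,0,0]]'; python3 -m crank '[[0,0,0.15,0],[0,0,0,0]]'
```

```text
time_s: 19.15
tool_pos: [0.5519, -0.0267, 0.2052]
tool_rot: [180.0, -0.0, 166.2]
contact_force: [-0.2, 0.2, -0.0]
grip_width: -0.0
finger_force: 0.0
time_s: 19.32
tool_pos: [0.5519, -0.0267, 0.2031]
tool_rot: [-180.0, -0.0, 166.2]
contact_force: [-0.3, 0.5, -0.0]
grip_width: -0.002
finger_force: 0.0
time_s: 19.48
tool_pos: [0.5519, -0.0267, 0.2017]
tool_rot: [180.0, -0.0, 166.2]
contact_force: [-0.0, 0.3, 0.3]
grip_width: 0.004
finger_force: 0.0
```

```bash
python3 -m crank '[[0,0,0.15,0],[0,0,0,0]]'
python3 -m crank '[[0,0,0.15,0],[0,0,0,0]]'; python3 -m crank '[[0,0,0.15,0],[0,0,0,0]]'
```

```text
time_s: 19.65
tool_pos: [0.5523, -0.0269, 0.2008]
tool_rot: [-180.0, 0.1, 166.2]
contact_force: [-0.4, 0.2, 3.5]
grip_width: -0.006
finger_force: 1.5
time_s: 19.82
tool_pos: [0.5528, -0.027, 0.2002]
tool_rot: [180.0, 0.2, 166.2]
contact_force: [0.4, 0.3, 8.2]
grip_width: -0.001
finger_force: 3.9
time_s: 19.98
tool_pos: [0.5535, -0.0271, 0.1995]
tool_rot: [180.0, 0.4, 166.2]
contact_force: [1.2, 0.1, 11.8]
grip_width: -0.001
finger_force: 6.1
```

```bash
python3 -m crank '[[0,0,-1,0],[0,0,-3,0],[0,0,-4,0],[0,0,-4,0],[0,-0.2,0,0],[0,0,0,0],[0,0,0,0],[0,0,0,0],[0,0,0,0],[0,0,0,0]]' 6
python3 chk.py b
```

```text
time_s: 20.82
tool_pos: [0.5514, -0.0286, 0.3164]
tool_rot: [180.0, -0.1, 166.2]
contact_force: [0.1, 0.3, -0.3]
grip_width: 0.704
finger_force: 0.0
wrist 0 rows 174.2 221.8 cols 250.7 299.2
wrist 0.004 rows 177.3 225.7 cols 250.5 299.4
wrist 0.008 rows 180.5 229.6 cols 250.3 299.7
  red bbox x,y,w,h,n [255 130  16   4  58]
  red bbox x,y,w,h,n [278 130  15   4  54]
  red bbox x,y,w,h,n [ 252  177   46   46 1850]
top 0 rows 147.2 170.2 cols 283.5 304.8
top 0.004 rows 145.7 168.8 cols 283.7 305.1
top 0.008 rows 144.2 167.4 cols 283.9 305.4
```

The pin did not move under 12 N of pushing, so its shoulder is seated. The hasp's rim is in the same place as before. Handing in.

```bash
python3 -c "
from rig import r
print(r.hand_in())"
```

```text
the job is handed in; nothing more can be done
None
```

The job is handed in: the hasp is shut over its staple, and the red-handled pin is through the loop, seated on its shoulder (it held against about 12 N) and released. The robot never touched the tape dispenser, pen or pencil, and the green look-alike fell over by itself early on.

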